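# Take the sample carrier off the lock hook

### The job

Take the sample carrier off its lock hook by pushing it back until the hook's sprung keeper is fully pressed in, keeping it pressed while you lift the carrier straight up past the hook's noses, then hang it by its cross bar in the open cradle and let go. Work gently: feel for the keeper's stop, do not ram the keeper, wrench the carrier against the noses or drop it into the cradle, and leave the other things on the table where they are.

Things in the scene. Friction and masses are not known exactly. Their poses are not given: they have to be found in the camera images.
- hook_stand: Lock hook on a fixed stand: dark base 125x90x12 mm, column at its rear, grey head on top with two steel prongs pointing to -x. Origin on the table under the middle of the hook's pocket; x from prong tips back to the column, y along the hung bar, z up. Hook top 124 mm over the table. Meant for less than 30 N. Its head is clamped by hand up to 3.5 mm off nominal in x.
- hook_pocket (a point): Middle of the pocket, at the height of the prong floors that carry the carrier's bar, 100 mm over the table. Prongs 10 mm wide, inner faces 48 mm apart, outer 68 mm (y). Upturned tips nominally 10 mm ahead (-x) of it. This and the next two points are nominal, fixed to the stand: prongs, noses and keeper all shift together by up to 3.5 mm either way in x, unseen in these poses.
- hook_nose (a point): Nominal rear edge of the noses, underside, 5 mm behind (+x) the pocket's middle, 116 mm over the table. The noses run back from the tips' tops over the pocket, 8 mm thick; their flat undersides are 6 mm above the resting 10 mm bar. The bar's front must be behind this edge before lifting; lifting too early jams. The bar is free once lifted 24 mm; until then it slides up the pressed keeper.
- keeper_stop (a point): Nominal place of the keeper's front face when fully pressed, 17.5 mm behind (+x) the pocket's middle. Keeper: black plate between the prongs, 36 mm wide, 100 to 124 mm high, face at +10 mm at rest; slides 7.5 mm in +x to a hard stop. Spring 2.5 N at rest, 5.5 N at the stop, then force rises steeply. There the bar clears the noses by 2.5 mm. Feel for it; keep over 6 N on it as you lift.
- carrier: Loose sample carrier, aluminium and steel, about 0.25 kg (0.2 to 0.35), 141 mm tall, hanging upright on the hook with some mm of play. Origin at the middle of its underside, 24 mm over the table as it hangs; z up its length, x its thickness, y along its cross bar; front and back alike. Window frame 40 mm wide, 8 mm thick, 0 to 55 mm high, then a 16 mm wide stem, cross bar and grip tab.
- carrier_bar (a point): Centre of the carrier's square cross bar, 10x10 mm, 78 mm long along y, 81 mm above the carrier's origin.
- carrier_tab (a point): Point to grip on the carrier's upright grip tab, 13 mm below its top and 128 mm above the carrier's origin. The tab is 12 mm thick (x), 24 mm wide (y) and runs from the bar's top (86 mm) to 141 mm; free on all sides, to be gripped from above.
- cradle: Open cradle, fixed: dark base 90x90x12 mm with two aluminium uprights (inner faces 48 mm apart, outer 68 mm, along y), each with an open notch on top. Origin on the table under the middle of the notches; z up, y through both notches. A carrier hung here has its bar on both notch floors, its frame between the uprights, its origin 24 mm over the table; either way round is right.
- cradle_seat (a point): Middle between the notches at the height of their floors, 100 mm over the table, where the bar's underside comes to lie. Notches are about 16 mm wide (x) at the floor and flare to about 40 mm at 124 mm height.
- marker: Bystander, to be left alone: black-capped pen, 137 mm long, 13 mm thick, lying. Origin at the middle of its underside.
- tweezers: Bystander, to be left alone: steel tweezers, 120 mm long, lying. Origin at the middle of its underside.
- hex_key: Bystander, to be left alone: L-shaped hex key, 92 by 34 mm, lying. Origin at the middle of its underside.
- caliper: Bystander, to be left alone: slide caliper, 200 mm long, lying. Origin at the middle of its underside.
- tape: Bystander, to be left alone: roll of clear tape, 86 mm across, 19 mm high, lying flat. Origin at the middle of its underside.
- tin: Bystander, to be left alone: flat tin box, 57x87x23 mm. Origin at the middle of its underside.
- driver: Bystander, to be left alone: screwdriver, 207 mm long, 27 mm handle, lying. Origin at the middle of its underside.
Things that resemble listed ones, but are neither listed nor needed, are in the scene too. What is shaped like the carrier but green or yellow is not meant. What is shaped like the cradle but purple is not meant.

How it is judged:
By the outcome, as a careful person would: the job done as asked, in the order asked, and still so for the second after the job is handed in, with the robot touching nothing.
It also fails if it takes over 58 s, if anything falls off the work surface, if the arm or the gripper's body presses on something with over 40 N, if the wrist force passes 120 N, or if a joint passes its speed limit or range.

### The arm

A 6-joint arm with a two-finger parallel gripper is mounted at the origin on a cart in front of the work surface, level with it; the furniture and walls round the work are solid. World frame = base frame: x ahead of the robot, y to its left, z up, the work surface at z = 0. Lengths are in m, angles in degrees, forces in N, time in s.
With the tool pointing down it reaches from about 0.35 to 0.725 m from the base axis. Payload 6 kg.
Tool frame: the origin (TCP) lies at the very end of the fingers, on their centre line; the grasp point (between the pads) lies 19 mm behind it (robot.grip_depth is the z of the grasp point in the tool frame, in m); z points along the fingers, y is the line along which they close (so a half turn about z gives the same grasp; the last joint's range is limited). The gripper opens to 85 mm and grips with 20 to 120 N. Pads are 22 mm wide; open, the fingers measure 114 mm over their backs; the gripper's body (76 mm by 85 mm) begins 54 mm behind the grasp point. The pads swing forward as they close: fully open they stand 13 mm farther back than shut.
Start: joints at [-50.552, 2.303, 4.859, 0, -92.561, -19.12], TCP at [0.208, -0.563, 0.231] pointing down, gripper open.
Joint ranges: [-146.85, 146.85], [-73.84, 115.35], [-62.03, 85.46], [-188.31, 113.3], [-161.28, -10.13], [-171.36, 171.36]. Speed limits (degrees/s): [147.25, 147.25, 172.46, 180, 180, 180].

### API

Orientations are given as a 3x3 rotation matrix whose columns are the frame's x, y, z axes.
In Python, from plant import get_state, imaging, finish_job, robot gives the robot as it stands.
- The arm moves only by the shell command python3 -m jog 'ROWS'. ROWS is JSON, a list of rows, each a list of 7 numbers: the shift along the tool's x, y, z in cm, then the turn, a rotation vector about the tool's x, y, z in degrees, then the finger opening in cm, from 0 to 8.54. In form: [[tx, ty, tz, wx, wy, wz, fingers], ...]. A call has 1 to 12 rows; each row shifts and turns the commanded pose from where the row before left it, along the tool's axes as they then stand; what a row does not reach is not made up. A row lasts 1/10 s, in which the tool goes at most 50 mm and 8.59 degrees, less where a joint would pass 70% of its speed; a pose out of reach is approached as far as the arm can. A call with a gripper value outside its range is refused whole. The fingers move at their own pace and stop on an object; the grip force is fixed at half the most. Time passes only in rows, so rows that do not move let the fingers close. It gives the time, the measured TCP pose, the force, the opening and the grip force at its end, in the units of the state.
- get_state(): the state, without advancing time (a new reading comes with each control period).
- imaging.camera(name): name is "scene" or "top" or "wrist"; returns the picture (400x640x3 uint8, red, green, blue); there is no depth.
- imaging.camera_params(name): a dict with "vfov" (degrees; the focal length in pixels is half the picture's height over the tangent of half this angle, whatever the lens; pixels are square), "cx", "cy" (the principal point, pixels), "pose" (4x4, takes a point from camera to world coordinates). Camera axes: x right, y down, z forward; pixel columns grow to the right and rows downward; lengths in m; the calibration is good to about 2 mm. A picture is of the moment at which its call begins: read the wrist's pose just before it. camera_params takes no time and is no camera call; for the wrist camera it gives the pose at the moment of the call.
- finish_job(): hands the job in; it is judged then, once.
The state is a dict: "time": time; "joint_pos": joint angles; "dq": joint speeds; "effort": joint torques, N m; "eef_pos": TCP position; "tcp_rot": TCP orientation; "wrist_force": force on the tool from outside, world axes, zero at the start; "ft_torque": the same for the moment, N m; "grip_width": opening from 0.0 (shut) to 1.0 (fully open); "gripper_force": force on a finger pad.
Only numpy, scipy, OpenCV 4.12 (cv2) and the standard library are available. Lean on these libraries where they do the work, as an engineer would, in place of code of your own. Each camera call takes 0.05 s, during which the arm holds its last target. There are 200 camera calls.

## Working session

There is one attempt and no reset: what is moved stays moved. The work goes in short steps, Python scripts to look and compute and a shell command to move; the robot and the scene stay as the last step left them, time stands still between calls to the robot, and variables do not carry over. Pictures are saved under pics/ and viewed, at most 10 in all, crops included, and the job is handed in when it is done.

```bash
mkdir -p pics
cat > h.py <<'E'
import numpy as np, cv2
from plant import get_state, imaging, robot
def ray(name,u,v,P=None):
    P=P or imaging.camera_params(name); f=200/np.tan(np.radians(P["vfov"]/2)); T=np.array(P["pose"])
    d=T[:3,:3]@np.array([(u-P["cx"])/f,(v-P["cy"])/f,1]); return T[:3,3],d
def onz(name,u,v,z,P=None):
    o,d=ray(name,u,v,P); return o+d*(z-o[2])/d[2]
def proj(name,p,P=None):
    P=P or imaging.camera_params(name); f=200/np.tan(np.radians(P["vfov"]/2)); T=np.array(P["pose"])
    c=T[:3,:3].T@(np.array(p)-T[:3,3]); return c[0]/c[2]*f+P["cx"],c[1]/c[2]*f+P["cy"]
def save(name,fn):
    im=imaging.camera(name); cv2.imwrite(fn,im[:,:,::-1]); return im
E
python3 - <<'E'
from h import *
np.set_printoptions(precision=3,suppress=True)
a=save("scene","pics/s0.png");b=save("top","pics/t0.png")
for n in("scene","top","wrist"):print(n,imaging.camera_params(n))
s=get_state();print(s["eef_pos"],s["tcp_rot"],s["time"],robot.grip_depth)
E
```

```text
scene {'vfov': 42.78360699569473, 'cx': 312.49161554842703, 'cy': 199.45850705778145, 'pose': array([[-0.921, -0.216,  0.323, -0.17 ],
       [-0.389,  0.528, -0.755,  1.381],
       [-0.007, -0.821, -0.57 ,  1.196],
       [ 0.   ,  0.   ,  0.   ,  1.   ]])}
top {'vfov': 42.63659011979612, 'cx': 316.35033505209316, 'cy': 191.82092579628292, 'pose': array([[-0.029, -0.99 ,  0.137,  0.227],
       [-0.997,  0.018, -0.077,  0.065],
       [ 0.074, -0.139, -0.988,  1.897],
       [ 0.   ,  0.   ,  0.   ,  1.   ]])}
wrist {'vfov': 71.68304654909504, 'cx': 317.5625434158001, 'cy': 205.9945478235365, 'pose': array([[-0.348,  0.901,  0.259,  0.143],
       [ 0.938,  0.334,  0.098, -0.587],
       [ 0.002,  0.277, -0.961,  0.373],
       [ 0.   ,  0.   ,  0.   ,  1.   ]])}
[ 0.208 -0.562  0.23 ] [[-0.938 -0.347 -0.001]
 [-0.347  0.938  0.001]
 [ 0.     0.002 -1.   ]] 0.1 -0.0187
```

View pics/s0.png

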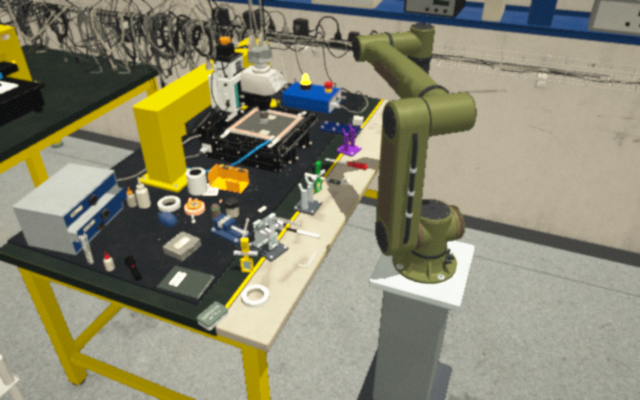

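View pics/t0.png

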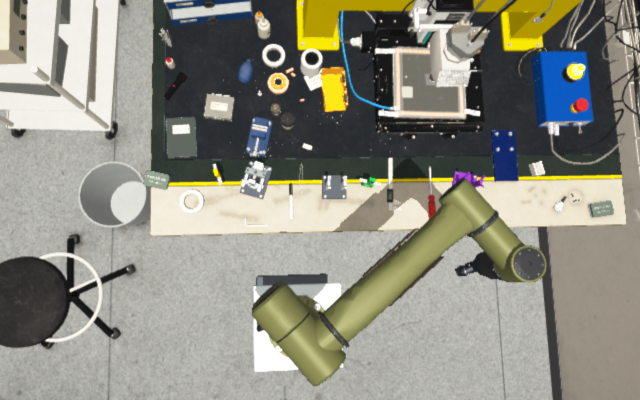

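The hook stand with the silver carrier is at about top (256,180) and scene (267,235). The grey cradle is at top (335,186) and scene (310,192). Lookalikes: a yellow carrier at top (217,172), a green one at top (368,182), and a purple cradle at top (467,178). I'll check this choice in one close crop.

Run:
```python
from h import *
a=cv2.imread("pics/s0.png");b=cv2.imread("pics/t0.png")
A=cv2.resize(a[150:275,230:330],None,fx=4,fy=4,interpolation=cv2.INTER_CUBIC)
A=A[:500]
B=cv2.resize(b[150:210,235:355],None,fx=6.6,fy=6.6,interpolation=cv2.INTER_CUBIC)
c1=cv2.resize(a[155:280,230:330],(400,500),interpolation=cv2.INTER_CUBIC)
c2=cv2.resize(b[155:205,235:275],(400,500),interpolation=cv2.INTER_CUBIC)
cv2.imwrite("pics/c0.png",np.hstack([c1,c2]))
for uv in((256,180),(335,186)): print(uv,onz("top",*uv,0.0),onz("top",*uv,0.1))
for uv in((310,208),(272,252)): print(uv,onz("scene",*uv,0.0))
```

```text
(256, 180) [0.53924755 0.14219218 0.        ] [0.52280325 0.13814636 0.1       ]
(335, 186) [ 0.5114101  -0.15309829  0.        ] [ 0.49643319 -0.14157849  0.1       ]
(310, 208) [ 0.49375368 -0.14361796  0.        ]
(272, 252) [0.51367769 0.15612048 0.        ]
```

View pics/c0.png

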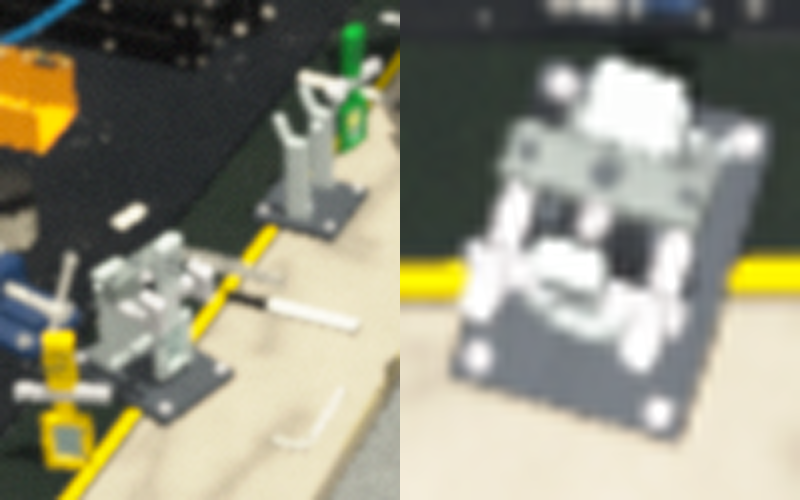

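The crop confirms the silver carrier hanging on the grey-headed hook, prongs facing the robot with a slight yaw. The grey cradle is free, and the yellow and green carriers are separate. I'll move to a viewpoint between the two.

```bash
python3 -m jog '[[-1.5,1.5,-1,0,0,0,8.5],[-3,3,-1,0,0,0,8.5],[-3.2,3.2,-1,0,0,0,8.5],[-3.2,3.2,-1,0,0,0,8.5],[-3.2,3.2,-1,0,0,0,8.5],[-3.2,3.2,-1,0,0,0,8.5],[-3.2,3.2,-1,0,0,0,8.5],[-3.2,3.2,0,0,0,0,8.5],[-3.2,3.2,0,0,0,0,8.5],[-3.2,3.2,0,0,0,0,8.5],[-3.2,3.2,0,0,0,0,8.5],[-3.2,3.2,0,0,0,0,8.5]]'
python3 -m jog '[[-3.2,3.2,0,0,0,0,8.5],[-3,3,0,0,0,0,8.5],[-2,2,0,0,0,0,8.5],[-1,1.5,0,0,0,0,8.5],[0,0,0,0,0,-6,8.5],[0,0,0,0,0,-8,8.5],[0,0,0,0,0,-8,8.5],[0,0,0,0,0,-8,8.5],[0,0,0,0,0,-8,8.5],[0,0,0,0,0,-8,8.5],[0,0,0,0,0,-7,8.5],[0,0,0,0,0,0,8.5]]'
python3 - <<'E'
from h import *
P=imaging.camera_params("wrist");im=save("wrist","pics/w1.png");np.save("w1P.npy",P,allow_pickle=True)
print(P["pose"])
E
```

```text
time: 1.3
eef_pos: [0.4241, -0.0916, 0.3012]
tcp_rot: [[-0.938, -0.348, 0.0], [-0.348, 0.938, 0.0], [-0.0, 0.0, -1.0]]
wrist_force: [1.3, -1.5, 0.7]
grip_width: 0.992
gripper_force: 0.0
time: 2.5
eef_pos: [0.4764, 0.0294, 0.3009]
tcp_rot: [[-0.286, -0.958, -0.001], [-0.958, 0.286, 0.0], [0.0, 0.001, -1.0]]
wrist_force: [0.5, -0.6, -0.4]
grip_width: 0.997
gripper_force: 0.0
[[-9.58398001e-01  2.74307539e-01  7.89217755e-02  4.56957435e-01]
 [ 2.85435226e-01  9.21097622e-01  2.64775191e-01 -3.77555340e-02]
 [-6.48286328e-05  2.76287069e-01 -9.61075154e-01  4.43215254e-01]
 [ 0.00000000e+00  0.00000000e+00  0.00000000e+00  1.00000000e+00]]
```

View pics/w1.png

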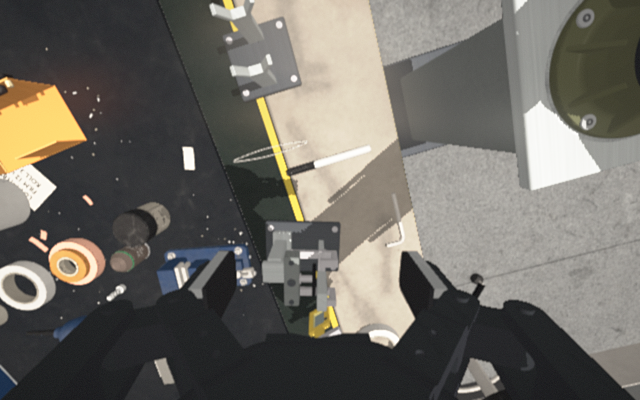

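The wrist view shows the cradle at (263,58) and the hook stand at (302,262), with its base's edge at v≈222 nearly parallel to the image axis, so the yaw is close. Next I'll enlarge both for pixel positions.

Run:
```python
from h import *
a=cv2.imread("pics/w1.png")
c=lambda u,v:cv2.resize(a[v:v+120,u:u+100],(400,480),interpolation=cv2.INTER_CUBIC)
L,R=c(205,0),c(255,215)
for im,(u,v) in((L,(205,0)),(R,(255,215))):
    for k in range(0,120,20):
        cv2.putText(im,str(v+k),(0,k*4+8),0,.35,(0,0,255));cv2.line(im,(0,k*4),(8,k*4),(0,0,255))
        if k<100: cv2.putText(im,str(u+k),(k*4,475),0,.35,(0,0,255));cv2.line(im,(k*4,460),(k*4,465),(0,0,255))
cv2.imwrite("pics/c1.png",np.hstack([L,R]))
```

```text
(no output)
```

View pics/c1.png

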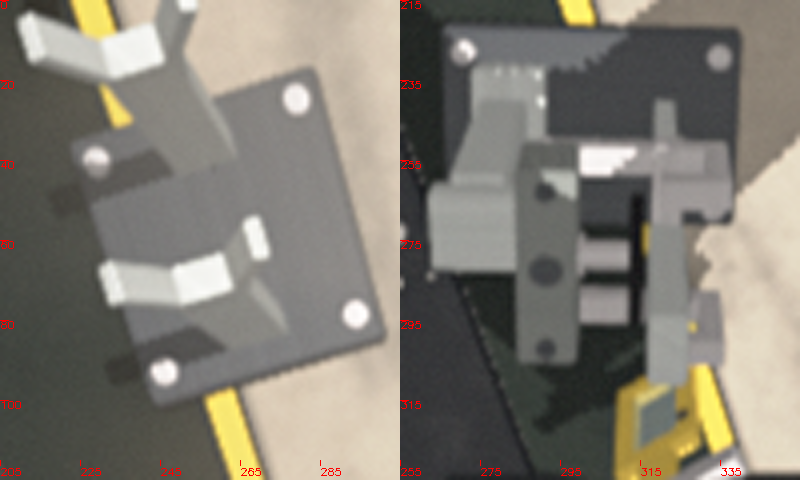

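Run:
```python
from h import *
np.set_printoptions(precision=4,suppress=True)
P=np.load("w1P.npy",allow_pickle=True).item()
g=lambda u,v,z:onz("wrist",u,v,z,P)
B=np.array([g(228.8,40,.012),g(279.3,24.5,.012),g(293.8,78.5,.012),g(246,93.3,.012)])
print("cradle bolts",B,B.mean(0)); 
for i in range(4):
  d=B[(i+1)%4]-B[i];print(np.linalg.norm(d),np.degrees(np.arctan2(d[1],d[0])))
print("floors",g(205+205/4,278/4,.1),g(205+135/4,55/4,.1))
H=[g(270.8,228,.012),g(334.8,229.3,.012),g(265.8,221.2,.012),g(340,222,.012)]
print("hook",np.array(H)); 
for i in(0,2):
  d=H[i]-H[i+1];print(np.linalg.norm(d),np.degrees(np.arctan2(d[1],d[0])))
T=np.array([g(317.5,292.5,.165),g(327,292.5,.165),g(327,311,.165),g(317.5,310,.165)]);print("tab",T,T.mean(0))
for i in range(4):print(np.linalg.norm(T[(i+1)%4]-T[i]))
print("bar -y end top?",g(255+265/4,215+100/4,.115),g(255+250/4,215+178/4,.115))
print("scene proj",proj("scene",T.mean(0)),proj("top",T.mean(0)))
```

```text
cradle bolts [[ 0.5418 -0.1828  0.012 ]
 [ 0.4689 -0.1806  0.012 ]
 [ 0.4708 -0.1106  0.012 ]
 [ 0.5433 -0.1116  0.012 ]] [ 0.5062 -0.1464  0.012 ]
0.07297297662063491 178.309420673108
0.07005390086496997 88.44546610167001
0.07254763712740972 -0.805344015091741
0.07117707122368526 -91.20731722050158
floors [ 0.5057 -0.1167  0.1   ] [ 0.505  -0.1735  0.1   ]
hook [[0.5775 0.0953 0.012 ]
 [0.4764 0.1278 0.012 ]
 [0.5815 0.0817 0.012 ]
 [0.4648 0.1179 0.012 ]]
0.1061997486801226 -17.823786387468527
0.12220712130136469 -17.23699587216662
tab [[0.5094 0.138  0.165 ]
 [0.4989 0.1411 0.165 ]
 [0.5058 0.1649 0.165 ]
 [0.5161 0.1604 0.165 ]] [0.5075 0.1511 0.165 ]
0.010912371317592116
0.02481775044994036
0.01123118857613672
0.02344795606691958
bar -y end top? [0.4923 0.0974 0.115 ] [0.5047 0.1223 0.115 ]
scene proj (np.float64(271.736634985185), np.float64(214.52505539824148)) (np.float64(251.40639048183078), np.float64(181.40283906054532))
```

The checks agree: the tab measures about 11x24 mm, the base about 122 mm, and the tab lies on the stand's mid-line to within 1 mm. The cradle is at (0.506,-0.146) with yaw about -1.2°. I'll move over the tab.

```bash
python3 -m jog '[[-2,0.1,1.5,0,0,0.8,7],[-3.5,0.1,2.5,0,0,0,5],[-3.5,0.1,2.5,0,0,0,5],[-2.5,0.1,2.5,0,0,0,5],[-1.05,0.1,1,0,0,0,5],[0,0,0,0,0,0,5],[0,0,0,0,0,0,5]]'
python3 - <<'E'
from h import *
P=imaging.camera_params("wrist");im=save("wrist","pics/w2.png");np.save("w2P.npy",P,allow_pickle=True)
s=get_state();print(s["eef_pos"])
for dz in(0.165,): print(proj("wrist",(.5075,.1511,dz),P), proj("wrist",s["eef_pos"],P))
E
```

```text
time: 3.25
eef_pos: [0.5094, 0.1501, 0.2025]
tcp_rot: [[-0.301, -0.954, 0.001], [-0.954, 0.301, -0.0], [-0.0, -0.001, -1.0]]
wrist_force: [0.2, -0.2, 1.0]
grip_width: 0.585
gripper_force: 0.0
[0.50962046 0.15000532 0.20313844]
(np.float64(321.5479757324264), np.float64(231.66885036207992)) (np.float64(318.1715878482989), np.float64(255.84607122421636))
```

View pics/w2.png

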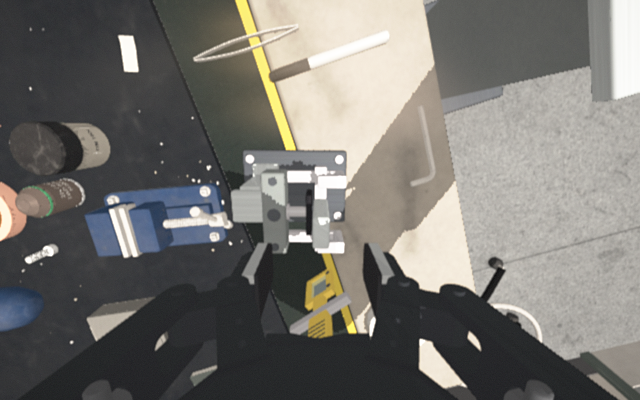

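The tab top spans about (313–330, 213–251), matching the predicted (321.5,232). The yellow decoy is clear of it, further down the image at (318,290). I'll descend and grip.

```bash
python3 -m jog '[[0,0.2,1.5,0,0,0,5],[0,0,2.5,0,0,0,5],[0,0,2,0,0,0,5],[0,0,1,0,0,0,5],[0,0,0,0,0,0,5],[0,0,0,0,0,0,3.5],[0,0,0,0,0,0,2],[0,0,0,0,0,0,1.5],[0,0,0,0,0,0,1],[0,0,0,0,0,0,0.8],[0,0,0,0,0,0,0.5],[0,0,0,0,0,0,0.5]]'
python3 -m jog '[[0,0,0,0,0,0,0.5],[0,0,0,0,0,0,0.5],[0,0,0,0,0,0,0.5]]'; python3 -c "
from plant import get_state as g;s=g();print(s['wrist_force'],s['ft_torque'])"
```

```text
time: 4.5
eef_pos: [0.5077, 0.1514, 0.1324]
tcp_rot: [[-0.3, -0.954, 0.002], [-0.954, 0.3, 0.001], [-0.001, -0.001, -1.0]]
wrist_force: [-1.3, -0.2, 5.0]
grip_width: 0.13
gripper_force: 58.5
time: 4.8
eef_pos: [0.5077, 0.1514, 0.1324]
tcp_rot: [[-0.3, -0.954, 0.002], [-0.954, 0.3, 0.001], [-0.001, -0.001, -1.0]]
wrist_force: [-1.5, 0.7, 5.8]
grip_width: 0.129
gripper_force: 58.5
[-1.47707063  0.66739325  5.83216829] [ 0.05911054  0.31806274 -0.05182625]
```

Gripped (opening ≈ 11 mm, 58 N). The carrier is preloaded down by about 6 N, so I'll relieve that first, then push back slowly (tool −y = stand +x).

```bash
python3 -m jog '[[0,0,-0.03,0,0,0,0.5],[0,0,0,0,0,0,0.5],[0,0,0,0,0,0,0.5]]'; python3 -m jog '[[0,0,-0.03,0,0,0,0.5],[0,0,0,0,0,0,0.5],[0,0,0,0,0,0,0.5]]'
```

```text
time: 5.1
eef_pos: [0.5077, 0.1514, 0.1324]
tcp_rot: [[-0.3, -0.954, 0.001], [-0.954, 0.3, 0.001], [-0.001, -0.001, -1.0]]
wrist_force: [-0.8, 0.5, 5.5]
grip_width: 0.133
gripper_force: 58.4
time: 5.4
eef_pos: [0.5076, 0.1515, 0.1325]
tcp_rot: [[-0.3, -0.954, 0.001], [-0.954, 0.3, 0.001], [-0.001, -0.001, -1.0]]
wrist_force: [0.6, 0.2, 4.9]
grip_width: 0.128
gripper_force: 58.5
```

```bash
python3 -m jog '[[0,0,-0.1,0,0,0,0.5],[0,0,-0.1,0,0,0,0.5],[0,0,0,0,0,0,0.5],[0,0,0,0,0,0,0.5]]'
```

```text
time: 5.8
eef_pos: [0.5064, 0.1511, 0.1326]
tcp_rot: [[-0.3, -0.954, -0.003], [-0.954, 0.3, -0.001], [0.001, 0.002, -1.0]]
wrist_force: [0.6, 0.7, -2.7]
grip_width: 0.133
gripper_force: 58.4
```

```bash
for i in 1; do python3 -m jog '[[0,-0.1,0,0,0,0,0.5],[0,-0.1,0,0,0,0,0.5],[0,-0.1,0,0,0,0,0.5],[0,0,0,0,0,0,0.5],[0,0,0,0,0,0,0.5]]'|egrep 'eef|wrist'; python3 -m jog '[[0,-0.1,0,0,0,0,0.5],[0,-0.1,0,0,0,0,0.5],[0,0,0,0,0,0,0.5],[0,0,0,0,0,0,0.5]]'|egrep 'eef|wrist'; python3 -m jog '[[0,-0.1,0,0,0,0,0.5],[0,-0.1,0,0,0,0,0.5],[0,0,0,0,0,0,0.5],[0,0,0,0,0,0,0.5]]'|egrep 'eef|wrist'; done
```

```text
eef_pos: [0.5096, 0.1503, 0.1334]
wrist_force: [-2.4, 0.5, -3.5]
eef_pos: [0.5117, 0.1497, 0.1335]
wrist_force: [-4.2, 0.0, -4.7]
eef_pos: [0.5137, 0.1491, 0.1337]
wrist_force: [-4.7, -0.1, -5.8]
```

```bash
python3 -m jog '[[0,-0.1,0,0,0,0,0.5],[0,0,0,0,0,0,0.5],[0,0,0,0,0,0,0.5]]'|egrep 'eef|wrist';python3 -m jog '[[0,-0.1,0,0,0,0,0.5],[0,0,0,0,0,0,0.5],[0,0,0,0,0,0,0.5]]'|egrep 'eef|wrist'; python3 -m jog '[[0,-0.1,0,0,0,0,0.5],[0,0,0,0,0,0,0.5],[0,0,0,0,0,0,0.5]]'|egrep 'eef|wrist'
```

```text
eef_pos: [0.5147, 0.1488, 0.1338]
wrist_force: [-5.1, 0.9, -5.6]
eef_pos: [0.5156, 0.1486, 0.1338]
wrist_force: [-6.1, 0.4, -4.9]
eef_pos: [0.5165, 0.1483, 0.1338]
wrist_force: [-5.7, 0.6, -4.6]
```

```bash
python3 -m jog '[[0,-0.05,0,0,0,0,0.5],[0,0,0,0,0,0,0.5],[0,0,0,0,0,0,0.5]]'|egrep 'eef|wrist';python3 -m jog '[[0,-0.05,0,0,0,0,0.5],[0,0,0,0,0,0,0.5],[0,0,0,0,0,0,0.5]]'|egrep 'eef|wrist'; python3 -m jog '[[0,-0.05,0,0,0,0,0.5],[0,0,0,0,0,0,0.5],[0,0,0,0,0,0,0.5]]'|egrep 'eef|wrist|rot'
```

```text
eef_pos: [0.5166, 0.1483, 0.1338]
wrist_force: [-8.4, 1.0, -4.3]
eef_pos: [0.5167, 0.1482, 0.1338]
wrist_force: [-10.5, 2.2, -3.8]
eef_pos: [0.5168, 0.1482, 0.1337]
tcp_rot: [[-0.3, -0.954, -0.003], [-0.954, 0.3, 0.0], [0.001, 0.003, -1.0]]
wrist_force: [-12.6, 2.8, -2.0]
```

The stop is found: travel has ceased at p≈0.4485 and the force rises steeply to 13 N. I'll lift slowly, watching the force.

```bash
python3 -m jog '[[0,0,-0.1,0,0,0,0.5],[0,0,-0.1,0,0,0,0.5],[0,0,-0.1,0,0,0,0.5],[0,0,0,0,0,0,0.5]]'|egrep 'eef|wrist';python3 -m jog '[[0,0,-0.1,0,0,0,0.5],[0,0,-0.1,0,0,0,0.5],[0,0,0,0,0,0,0.5]]'|egrep 'eef|wrist'
```

```text
eef_pos: [0.5167, 0.1483, 0.1356]
wrist_force: [-9.0, 3.2, -7.2]
eef_pos: [0.5168, 0.1484, 0.1376]
wrist_force: [-8.0, 3.1, -7.5]
```

```bash
python3 -m jog '[[0,-0.05,0,0,0,0,0.5],[0,0,-0.1,0,0,0,0.5],[0,0,-0.1,0,0,0,0.5],[0,0,0,0,0,0,0.5]]'|egrep 'eef|wrist';python3 -m jog '[[0,0,-0.1,0,0,0,0.5],[0,0,-0.1,0,0,0,0.5],[0,0,0,0,0,0,0.5]]'|egrep 'eef|wrist|rot'
```

```text
eef_pos: [0.5169, 0.1483, 0.1392]
wrist_force: [-10.1, 3.3, -7.2]
eef_pos: [0.5169, 0.1483, 0.1412]
tcp_rot: [[-0.3, -0.954, -0.005], [-0.954, 0.3, 0.001], [0.001, 0.005, -1.0]]
wrist_force: [-10.4, 3.6, -7.6]
```

Lifted 8.7 mm, past the noses' underside with no jam. I'll continue.

```bash
python3 -m jog '[[0,0,-0.1,0,0,0,0.5],[0,0,-0.1,0,0,0,0.5],[0,0,-0.1,0,0,0,0.5],[0,0,-0.1,0,0,0,0.5],[0,0,0,0,0,0,0.5]]'|egrep 'eef|wrist';python3 -m jog '[[0,0,-0.1,0,0,0,0.5],[0,0,-0.1,0,0,0,0.5],[0,0,-0.1,0,0,0,0.5],[0,0,-0.1,0,0,0,0.5],[0,0,0,0,0,0,0.5]]'|egrep 'eef|wrist|rot'
```

```text
eef_pos: [0.517, 0.1482, 0.1452]
wrist_force: [-9.2, 1.4, -7.8]
eef_pos: [0.5178, 0.1482, 0.1503]
tcp_rot: [[-0.3, -0.954, -0.002], [-0.954, 0.3, 0.001], [-0.0, 0.002, -1.0]]
wrist_force: [-8.2, 2.8, -5.5]
```

```bash
python3 -m jog '[[0,-0.04,-0.1,0,0,0,0.5],[0,0,-0.1,0,0,0,0.5],[0,0,-0.1,0,0,0,0.5],[0,0,0,0,0,0,0.5]]'|egrep 'eef|wrist';python3 -m jog '[[0,0,-0.1,0,0,0,0.5],[0,0,-0.1,0,0,0,0.5],[0,0,-0.1,0,0,0,0.5],[0,0,-0.1,0,0,0,0.5],[0,0,-0.1,0,0,0,0.5],[0,0,0,0,0,0,0.5]]'|egrep 'eef|wrist|rot'
```

```text
eef_pos: [0.5179, 0.1482, 0.153]
wrist_force: [-8.4, 2.3, -6.3]
eef_pos: [0.5187, 0.1479, 0.1586]
tcp_rot: [[-0.3, -0.954, -0.001], [-0.954, 0.3, 0.001], [-0.0, 0.001, -1.0]]
wrist_force: [-5.9, 2.5, -6.5]
```

Lifted 26 mm and the bar is over the top; only the stem still leans on the keeper. I'll ease back while rising.

```bash
python3 -m jog '[[0,0.05,-0.1,0,0,0,0.5],[0,0.05,-0.1,0,0,0,0.5],[0,0.05,-0.1,0,0,0,0.5],[0,0.05,-0.1,0,0,0,0.5],[0,0,0,0,0,0,0.5],[0,0,0,0,0,0,0.5]]'|egrep 'eef|wrist';python3 -m jog '[[0,0.2,-0.1,0,0,0,0.5],[0,0.2,-0.1,0,0,0,0.5],[0,0.2,-0.1,0,0,0,0.5],[0,0.2,-0.1,0,0,0,0.5],[0,0.2,0,0,0,0,0.5],[0,0.2,0,0,0,0,0.5],[0,0,0,0,0,0,0.5]]'|egrep 'time|eef|wrist|rot'
```

```text
eef_pos: [0.5172, 0.1484, 0.163]
wrist_force: [-4.7, 0.8, -4.9]
time: 13.6
eef_pos: [0.5059, 0.1518, 0.1674]
tcp_rot: [[-0.3, -0.954, 0.001], [-0.954, 0.3, 0.0], [-0.001, -0.001, -1.0]]
wrist_force: [-0.4, 0.7, -2.9]
```

Free: about 2.9 N of weight. I'll lift clear, align with the cradle and carry over.

```bash
python3 -m jog '[[0,0,-1,0,0,0,0.5],[0,0,-2,0,0,0,0.5],[0,0,-2.5,0,0,0,0.5],[0,0,-2.5,0,0,0,0.5],[0,0,-2.5,0,0,0,0.5],[0,0,-2,0,0,0,0.5],[0,0,-1,0,0,0,0.5],[0,0,-0.5,0,0,-3,0.5],[0,0,0,0,0,-5,0.5],[0,0,0,0,0,-5,0.5],[0,0,0,0,0,-3.3,0.5],[0,0,0,0,0,0,0.5]]'|egrep 'eef|wrist|grip'
python3 -m jog '[[1,0,0,0,0,0,0.5],[2,0,0,0,0,0,0.5],[3,0,0,0,0,0,0.5],[3.5,-0.1,0,0,0,0,0.5],[3.5,-0.1,0,0,0,0,0.5],[3.5,-0.1,0,0,0,0,0.5],[3.5,-0.1,0,0,0,0,0.5],[3.5,-0.1,0,0,0,0,0.5],[3,-0.16,0,0,0,0,0.5],[2,0,0,0,0,0,0.5],[1.3,0,0,0,0,0,0.5],[0,0,0,0,0,0,0.5]]' >/dev/null
python3 -m jog '[[0,0,0,0,0,0,0.5],[0,0,0,0,0,0,0.5]]'
python3 - <<'E'
from h import *
a=save("scene","pics/s3.png");P=imaging.camera_params("wrist");w=save("wrist","pics/w3.png");np.save("w3P.npy",P,allow_pickle=True)
p=np.array(get_state()["eef_pos"]);print(proj("wrist",(.5062,-.1464,.1),P),proj("wrist",p-[0,0,.08],P),proj("scene",p))
c1=cv2.resize(a[110:235,260:360],(400,500),interpolation=cv2.INTER_CUBIC)
c2=cv2.resize(w[150:350,240:400],(400,500),interpolation=cv2.INTER_CUBIC)
cv2.imwrite("pics/c3.png",np.hstack([c1,c2]))
E
```

```text
eef_pos: [0.5057, 0.1517, 0.3067]
wrist_force: [0.6, -0.5, -2.5]
grip_width: 0.131
gripper_force: 59.6
time: 16.2
eef_pos: [0.5062, -0.1457, 0.3069]
tcp_rot: [[-0.02, -1.0, 0.0], [-1.0, 0.02, 0.0], [-0.0, -0.0, -1.0]]
wrist_force: [0.2, 0.1, -3.1]
grip_width: 0.134
gripper_force: 59.6
(np.float64(318.25527154312715), np.float64(182.63039226268052)) (np.float64(318.36737573139857), np.float64(213.0200870607586)) (np.float64(306.25172615576327), np.float64(139.1978473713904))
```

View pics/c3.png

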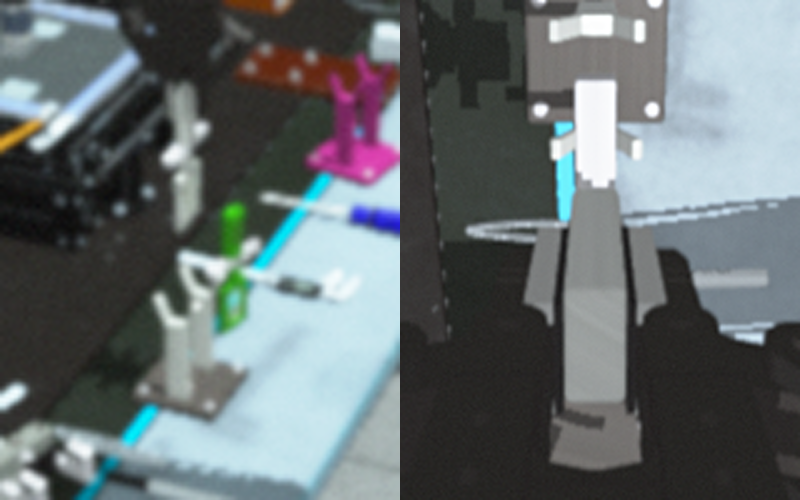

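The bar (crop u≈596) is centred on the cradle notches (≈597), the carrier hangs straight, and the green decoy stands clear. I'll lower it: fast to just above the seat, then feel for contact.

```bash
python3 -m jog '[[0,0,1,0,0,0,0.5],[0,0,2,0,0,0,0.5],[0,0,2,0,0,0,0.5],[0,0,2,0,0,0,0.5],[0,0,2,0,0,0,0.5],[0,0,2,0,0,0,0.5],[0,0,1.5,0,0,0,0.5],[0,0,1,0,0,0,0.5],[0,0,0.5,0,0,0,0.5],[0,0,0,0,0,0,0.5],[0,0,0,0,0,0,0.5]]'|egrep 'eef|wrist|grip'
python3 -m jog '[[0,0,0.5,0,0,0,0.5],[0,0,0.5,0,0,0,0.5],[0,0,0.5,0,0,0,0.5],[0,0,0,0,0,0,0.5],[0,0,0,0,0,0,0.5]]'|egrep 'eef|wrist'
```

```text
eef_pos: [0.5066, -0.1464, 0.1678]
wrist_force: [1.1, 0.4, -3.0]
grip_width: 0.131
gripper_force: 59.5
eef_pos: [0.5061, -0.1464, 0.1517]
wrist_force: [0.6, 0.1, -3.4]
```

```bash
python3 -m jog '[[0,0,0.3,0,0,0,0.5],[0,0,0.3,0,0,0,0.5],[0,0,0.3,0,0,0,0.5],[0,0,0.3,0,0,0,0.5],[0,0,0,0,0,0,0.5],[0,0,0,0,0,0,0.5]]'|egrep 'eef|wrist'
python3 -m jog '[[0,0,0.1,0,0,0,0.5],[0,0,0.1,0,0,0,0.5],[0,0,0.1,0,0,0,0.5],[0,0,0.1,0,0,0,0.5],[0,0,0,0,0,0,0.5],[0,0,0,0,0,0,0.5]]'|egrep 'eef|wrist'
```

```text
eef_pos: [0.5062, -0.1463, 0.1398]
wrist_force: [-0.1, 0.1, -2.4]
eef_pos: [0.5062, -0.1463, 0.1359]
wrist_force: [0.6, 0.0, -3.2]
```

```bash
python3 -m jog '[[0,0,0.1,0,0,0,0.5],[0,0,0.1,0,0,0,0.5],[0,0,0,0,0,0,0.5],[0,0,0,0,0,0,0.5]]'|egrep 'eef|wrist'
python3 -m jog '[[0,0,0.1,0,0,0,0.5],[0,0,0,0,0,0,0.5],[0,0,0,0,0,0,0.5]]'|egrep 'eef|wrist'
python3 -m jog '[[0,0,0.05,0,0,0,0.5],[0,0,0,0,0,0,0.5],[0,0,0,0,0,0,0.5]]'|egrep 'eef|wrist'
```

```text
eef_pos: [0.5062, -0.1463, 0.1338]
wrist_force: [-0.4, -0.1, -3.5]
eef_pos: [0.5062, -0.1463, 0.1328]
wrist_force: [0.4, 0.4, -2.6]
eef_pos: [0.5063, -0.1464, 0.1325]
wrist_force: [0.3, -0.2, -2.0]
```

```bash
python3 -m jog '[[0,0,0.05,0,0,0,0.5],[0,0,0,0,0,0,0.5],[0,0,0,0,0,0,0.5]]'|egrep 'eef|wrist'
python3 -m jog '[[0,0,0.05,0,0,0,0.5],[0,0,0,0,0,0,0.5],[0,0,0,0,0,0,0.5]]'|egrep 'eef|wrist'
```

```text
eef_pos: [0.5063, -0.1464, 0.1325]
wrist_force: [-2.0, 0.9, 1.5]
eef_pos: [0.5063, -0.1464, 0.1325]
wrist_force: [-2.6, 2.0, 5.1]
```

Seated on the notch floors: contact is at TCP z 0.1325, as expected. I'll ease off and release.

```bash
python3 -m jog '[[0,0,-0.04,0,0,0,0.5],[0,0,0,0,0,0,0.9],[0,0,0,0,0,0,1.2],[0,0,0,0,0,0,1.6],[0,0,0,0,0,0,2],[0,0,0,0,0,0,3],[0,0,0,0,0,0,4],[0,0,0,0,0,0,5],[0,0,0,0,0,0,5],[0,0,0,0,0,0,5],[0,0,0,0,0,0,5]]'|egrep 'eef|wrist|grip'
python3 -m jog '[[0,0,-0.5,0,0,0,5],[0,0,-1,0,0,0,5],[0,0,-2,0,0,0,5],[0,0,-3,0,0,0,5],[0,0,-4,0,0,0,5],[0,0,-4,0,0,0,5],[0,0,-2,0,0,0,5],[0,0,0,0,0,0,5],[0,0,0,0,0,0,5]]'
python3 - <<'E'
from h import *
a=save("scene","pics/s4.png");w=save("wrist","pics/w4.png")
a,w=a[...,::-1],w[...,::-1]
c1=cv2.resize(a[150:275,230:330],(400,500),interpolation=cv2.INTER_CUBIC)
c2=cv2.resize(w[120:320,240:400],(400,500),interpolation=cv2.INTER_CUBIC)
cv2.imwrite("pics/c4.png",np.hstack([c1,c2]))
E
```

```text
eef_pos: [0.5062, -0.1463, 0.1318]
wrist_force: [-0.2, 0.3, 0.3]
grip_width: 0.584
gripper_force: 0.0
time: 22.7
eef_pos: [0.5063, -0.1462, 0.2973]
tcp_rot: [[-0.02, -1.0, 0.001], [-1.0, 0.02, 0.001], [-0.001, -0.001, -1.0]]
wrist_force: [0.8, 0.5, -0.8]
grip_width: 0.588
gripper_force: 0.0
```

View pics/c4.png

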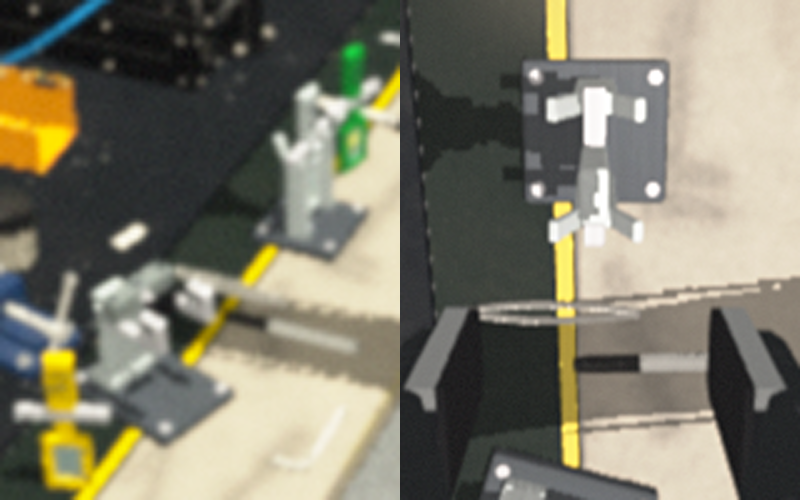

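The carrier hangs upright in the grey cradle, its bar in both notches (crop (597,100) and (597,220)). The hook is empty, the other things are in place and the gripper is clear.

```bash
python3 -c "
from plant import finish_job;print(finish_job())"
```

```text
the job is handed in; nothing more can be done
None
```

The carrier is off the lock hook, hanging by its cross bar in the open cradle with the gripper clear, and the job is handed in at about 23 s of robot time. The push on the keeper peaked at 13 N; it read 8 to 11 N on the way up and 6.4 N at the last reading, where the bar was already past the noses.

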